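# Repaired card from board vise to rack

## Task

Slide the red jaw of the board vise fully open, lift the repaired card (yellow rail) out of the vise, and lower it into the one empty slot of the card rack until it stands fully home; carry it down rather than dropping it, then let go. Do not bump the magnifier lamp and leave the other loose things on the bench where they are.

Things in the scene. Friction and masses are not known exactly. Their poses are not given: they have to be found in the camera images.
- vise: Fixed board vise: blue base 130 x 220 x 18 mm, origin under its centre, z up. The bed (60 mm tall) leans 30 degrees from vertical, its top towards the vise's -x (robot side). The card stands on a ledge, lies on the bed, its -y edge in a fixed grooved jaw (60 mm tall, 1 mm play, lips cover 8 mm), its +y edge in the red sliding jaw.
- jaw (a joint): Red sliding jaw of the vise: metres moved along the vise's +y; 0 closed on the card, 0.042 fully open; stiff (4 N), stays where left. Closed, its lips cover 8 mm of the card's edge and a hook on top covers 12 mm of the card's shoulder, so the card cannot be lifted.
- jaw_tab (a point): Grip point in the black thumb tab of the red jaw, 10 mm below the tab's top: tab 12 mm thick (point x), 30 mm long (y), free for 35 mm below this point on the x sides; the hook is 5 mm away along -y. Axes lean with the bed: x normal to the card, y the opening direction, z up along the bed.
- card: The repaired card: green board 5 mm thick (x), 100 wide (y), 85 tall (z), with a yellow grip rail on top, 10 mm thick, 50 long, 20 tall: 105 mm in all; about 0.16 kg. Origin at the centre of its bottom edge, z up along the board, x normal to it. In the vise it leans 30 degrees, the rail clear of the jaws.
- card_rail (a point): Centre of the card's yellow rail, 95 mm above the card's bottom edge; axes as the card's.
- rack: Card rack, fixed: dark steel chassis 166 x 140 x 64 mm, origin under its centre. Three bays 50 mm apart along its x; two hold cards with black rails, one is empty; which is which varies.
- bay_free: The empty bay of the rack: origin under its centre; card width runs along its y, thickness along its x. White guides at both ends, 52 mm tall with flared mouths; slot 7 mm wide, 103 mm long.
- slot_floor (a point): Centre of the empty slot's floor, 12 mm above the bench; the card's origin comes here when it is fully home (either face forward). Axes as the bay's.
- slot_mouth (a point): Centre of the empty slot's mouth, 60 mm above its floor.
- bay_a: Bay with an installed card (black rail, top 117 mm above the bench), fixed; origin under its centre, 4 mm above the bench.
- bay_b: The other bay with an installed card, the same.
- lamp: Magnifier lamp, fixed: base disc 90 mm wide, origin under its centre; thin post 275 mm tall; round black head 120 mm wide, from 255 to 276 mm above the bench, centred 100 mm from the base towards the robot (its -x).
- flux_jar: Bystander: small closed flux jar, 52 mm wide, 55 tall; origin midway, on its underside
- screwdriver: Bystander: screwdriver with a green handle lying flat; origin on its underside
- tape_roll: Bystander: yellow tape roll lying flat, 84 mm wide, 20 tall; origin midway, on its underside
- solder_spool: Bystander: blue solder spool standing on its end, 52 mm wide, 44 tall; origin midway, on its underside
- terminal_strip: Bystander: green terminal strip, 22 x 110 x 23 mm; origin midway, on its underside
- spare_board: Bystander: loose green board lying flat, 70 x 100 mm, 22 tall with its parts; origin midway, on its underside
- eraser_block: Bystander: orange block, 30 x 60 x 22 mm; origin midway, on its underside
There are look-alikes about, which are no part of the job. What is shaped like the bay_free but pink or turquoise is not meant.

How it is judged (in metres and radians):
On the way, in this order (a step that is already met when the one before it is completed fails the run):
1. the vise jaw is fully open (within 6 mm of its stop) with the card still in the vise (value of joint jaw above 0.036 m and distance of card from where it was at the start of the episode below 0.03 m), for 0.1 s.
2. the card is lifted out, its bottom edge more than 110 mm above the bench, held by the fingers (height (world z) of card above 0.11 m and contact force between the fingers and card above 1 N), for 0.1 s.
At the end, for the whole second after the job is handed in: The card stands at rest in the empty slot: its bottom edge centre within 5 mm sideways and 3 mm in height of the slot's floor centre, upright within 4 degrees, along the slot within 3.4 degrees (horizontal distance between card and slot_floor below 0.005 m and z of card in the frame of slot_floor between -0.003 and 0.003 m and angle between card's own z axis and vertical below 0.07 rad and angle between the y axis of card and the y axis of slot_floor, either way round below 0.06 rad and linear speed of card below 0.01 m/s); the robot touches nothing.
It fails at once if the card is dropped (falls faster than 0.6 m/s out of the fingers) (linear speed of card above 0.6 m/s and contact force between the fingers and card below 0.3 N).
It fails at once if the magnifier lamp is bumped (more than 2 N) (contact force between lamp and anything else above 2 N).
It fails at once if a loose bystander is moved more than 25 mm (distance of any of flux_jar, screwdriver, tape_roll, solder_spool, terminal_strip, spare_board, eraser_block from where it was at the start of the episode above 0.025 m).
It also fails if it takes over 56 s, if anything falls off the work surface, if the arm or the gripper's body presses on something with over 40 N, if the wrist force passes 120 N, or if a joint passes its speed limit or range.

## Robot

A 6-joint arm with a two-finger parallel gripper is mounted at the origin on the work surface. World frame = base frame: x ahead of the robot, y to its left, z up, the work surface at z = 0. Lengths are in mm, angles in rad, forces in N, time in s.
With the tool pointing down it reaches from about 300 to 875 mm from the base axis. Payload 6.4 kg.
Tool frame: the origin (TCP) lies between the finger pads; the fingertips stand 11 mm ahead of it and the grasp point (between the pads) lies 8 mm behind it (arm.tips_ahead is the distance from the TCP to the fingertips, in mm); z points along the fingers, y is the line along which they close (so a half turn about z gives the same grasp; the last joint's range is limited). The gripper opens to 85 mm and grips with 20 to 120 N. Pads are 22 mm wide; open, the fingers measure 114 mm over their backs; the gripper's body (76 mm by 85 mm) begins 54 mm behind the grasp point. The pads swing forward as they close: fully open they stand 13 mm farther back than shut.
Start: joints at [1.106, 0.181, 1.607, -0, 1.354, -0.206], TCP at [147.142, 555.869, 242.288] pointing down, gripper open.
Joint ranges: [-2.99, 2.99], [-0.89, 2.07], [0.3, 2.58], [-1.14, 4.28], [0, 2.63], [-3.12, 3.12]. Speed limits (rad/s): [2.57, 2.57, 3.01, 3.14, 3.14, 3.14].

## Interface

Orientations are given as [roll, pitch, yaw] about the fixed x, y, z axes, in that order (R = Rz(yaw) Ry(pitch) Rx(roll)).
In Python, from rig import arm, vision, ticket gives the robot as it stands. The module is installed in compiled form; this text tells all that it offers.
- The arm moves only by the shell command python3 -m pendant 'ROWS' [FORCE]. ROWS is JSON, a list of rows, each a list of 3 entries, a list of its own where there are three numbers: the turn, a rotation vector about the tool's x, y, z in degrees, then the shift along the tool's x, y, z in cm, then the opening, from 0 (shut) to 1 (fully open). A call has 1 to 5 rows; each row shifts and turns the commanded pose from where the row before left it, along the tool's axes as they then stand; what a row does not reach is not made up. A row lasts 1/12 s, in which the tool goes at most 41.7 mm and 7.16 degrees, less where a joint would pass 70% of its speed; a pose out of reach is approached as far as the arm can. A call with a gripper value outside its range is refused whole. The fingers move at their own pace and stop on an object; FORCE is the grip in N (left out, the last holds). Time passes only in rows, so rows that do not move let the fingers close. It gives the time, the measured TCP pose, the force, the opening and the grip force at its end, in the units of the state.
- arm.get_obs(): the state, without advancing time (a new reading comes with each control period).
- vision.snapshot(name): name is "side" or "top"; returns a dict with "img" (480x640x3 uint8, red, green, blue), "z_map" (480x640 float32, mm along the optical axis (not along the pixel's ray), 0 where there is no reading), "fx", "fy", "cx", "cy" (pixels), "rvec" (rotation vector, rad) and "tvec" (3), from world to camera coordinates, as OpenCV has them. Camera axes: x right, y down, z forward; pixel columns grow to the right and rows downward; lengths in mm; the calibration is good to about 2 mm. A picture is of the moment at which its call begins.
- ticket.sign_off(): hands the job in; it is judged then, once.
The state is a dict: "t": time; "joints": joint angles; "qd": joint speeds; "effort": joint torques, N m; "ee_pos": TCP position; "eef_rot": TCP orientation; "wrist_force": force on the tool from outside, world axes, zero at the start; "ft_torque": the same for the moment, N m; "grip_width": finger opening in mm; "grasp_force": force on a finger pad.
Only numpy, scipy, OpenCV 4.12 (cv2) and the standard library are available. Lean on these libraries where they do the work, as an engineer would, in place of code of your own. Each camera call takes 0.05 s, during which the arm holds its last target. There are 200 camera calls.

## Working session

There is one attempt and no reset: what is moved stays moved. The work goes in short steps, Python scripts to look and compute and a shell command to move; the robot and the scene stay as the last step left them, time stands still between calls to the robot, and variables do not carry over. Pictures are saved under pics/ and viewed, at most 10 in all, crops included, and the job is handed in when it is done.

```bash
mkdir -p pics
cat > h.py <<'E'
import numpy as np, cv2, pickle
from scipy.spatial.transform import Rotation as R
def snap(n):
    from rig import vision
    s=vision.snapshot(n); pickle.dump(s,open(f'{n}.pkl','wb')); return s
def load(n): return pickle.load(open(f'{n}.pkl','rb'))
def cloud(s):
    Rm=cv2.Rodrigues(np.array(s['rvec'],float))[0]; t=np.array(s['tvec'],float).ravel()
    v,u=np.mgrid[:480,:640]; z=s['z_map'].astype(float)
    P=np.stack([(u-s['cx'])/s['fx']*z,(v-s['cy'])/s['fy']*z,z],-1)
    W=(P-t)@Rm; W[z<=0]=np.nan; return W
def save(s,name): cv2.imwrite(f'pics/{name}.png',cv2.cvtColor(s['img'],cv2.COLOR_RGB2BGR))
def rot(rpy): return R.from_euler('xyz',rpy)
E
python3 - <<'E'
from h import *
from rig import arm
for n in('top','side'): s=snap(n); save(s,n); print(n,cv2.Rodrigues(np.array(s['rvec'],float))[0].round(3).tolist(),np.array(s['tvec']).tolist())
print(arm.get_obs())
E
```

```text
top [[-0.037, -0.999, 0.004], [-0.978, 0.035, -0.204], [0.204, -0.011, -0.979]] [-4.41531105048371, 572.5719752972075, 1335.0074556282939]
side [[-0.99, -0.143, 0.002], [-0.108, 0.743, -0.661], [0.093, -0.654, -0.75]] [570.0969815158654, 120.26292612093015, 1566.6132336422431]
{'t': 0.1, 'joints': array([ 1.10566912e+00,  1.81486200e-01,  1.60790874e+00,  1.05753935e-05,
        1.35376437e+00, -2.06290677e-01]), 'qd': array([-0.00133732, -0.00014889, -0.00172011, -0.00217454,  0.00115972,
       -0.00016508]), 'effort': array([ 2.50384801e-04, -4.45873046e+01, -3.52241027e+01, -2.45937590e-04,
        3.96895164e-03, -5.33047313e-06]), 'ee_pos': array([146.9342862 , 555.42376014, 241.46292201]), 'eef_rot': array([-3.14006133e+00, -3.31003913e-04,  2.88275358e+00]), 'wrist_force': array([ 0.21847868,  0.21800251, -0.64120693]), 'ft_torque': array([ 0.04261372, -0.04997307,  0.01227893]), 'grasp_force': 0.0, 'grip_width': 85.5457314770925}
```

View pics/top.png

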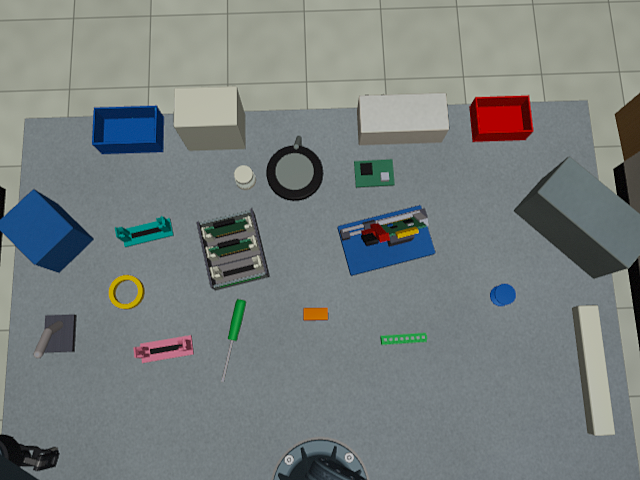

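View pics/side.png

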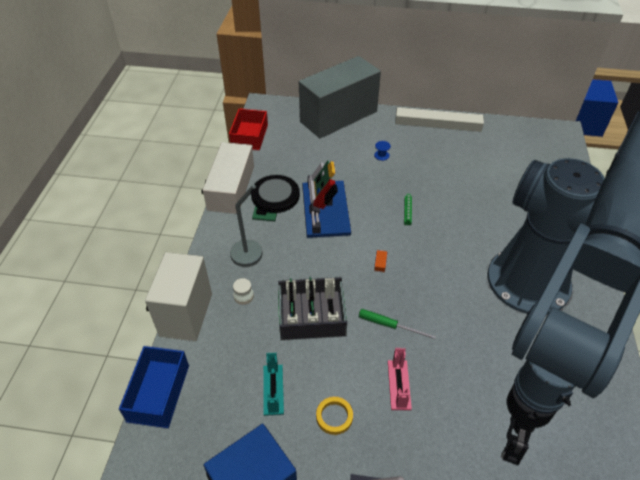

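The top view shows the vise at (387,240), with the yellow rail at (407,233) and the red jaw at (375,233). The rack is at (233,248), its empty bay is the robot-side one at (238,269), and the lamp head is at (295,172). The side view agrees.

```bash
cat > m.py <<'E'
from h import *
s=load('top'); W=cloud(s); hsv=cv2.cvtColor(s['img'],cv2.COLOR_RGB2HSV).astype(int)
H,S,V=hsv[...,0],hsv[...,1],hsv[...,2]; x,y,z=W[...,0],W[...,1],W[...,2]
v,u=np.mgrid[:480,:640]
def box(a,b,c,d): return (u>=a)&(u<=c)&(v>=b)&(v<=d)
def rect(m,name):
    P=W[m&np.isfinite(x)]; r=cv2.minAreaRect(P[:,:2].astype(np.float32)); print(name,len(P),'c',np.round(r[0],1),'sz',np.round(r[1],1),'ang',round(r[2],2),'z',np.percentile(P[:,2],[2,50,98]).round(1),'mean',P.mean(0).round(1)); return P
vb=box(325,195,445,280)
rect(vb&(H>100)&(H<125)&(S>120)&(abs(z-18)<5),'base')
yr=rect(vb&(H>20)&(H<35)&(S>150),'rail')
rj=rect(vb&((H<6)|(H>174))&(S>150),'red')
rb=box(185,195,280,300)
rect(rb&(z>58)&(z<70)&(V<110),'rack64'); 
rect(rb&(z>50)&(S<50)&(V>150)&(v>250),'white guides')
for (a,b,c,d) in [(205,262,225,285),(250,255,268,275)]: rect(box(a,b,c,d)&(z>45)&(S<50)&(V>140),'g')
rect(box(262,140,326,202)&(z>240),'lamp')
for n,(a,b,c,d),k in [('top',(325,190,445,280),6),('top',(190,200,275,295),6)]:
    c_=s['img'][b:d,a:c]; cv2.imwrite(f'pics/c{a}.png',cv2.cvtColor(cv2.resize(c_,None,fx=k,fy=k,interpolation=cv2.INTER_CUBIC),cv2.COLOR_RGB2BGR))
E
python3 m.py
```

```text
base 2287 c [ 583.9 -187.7] sz [130.1 219.7] ang 12.58 z [13.4 18.2 22.6] mean [ 562.8 -181.6   18.1]
rail 169 c [ 593.3 -218.3] sz [57.6 59.5] ang 14.21 z [ 58.9 143.2 150.2] mean [ 577.1 -219.7  135.4]
red 267 c [ 586.2 -156.6] sz [61.  77.8] ang 8.49 z [ 61.7 106.7 142.9] mean [ 582.6 -156.   108.6]
rack64 488 c [568.1 191.9] sz [165.9 140.5] ang 12.33 z [58.5 63.9 69.5] mean [570.8 194.6  63.9]
white guides 108 c [538.8 185.6] sz [ 63.  119.1] ang 12.27 z [62.6 72.7 81.5] mean [525.7 189.2  72.5]
g 48 c [509.1 230.8] sz [23.3 17. ] ang 16.3 z [63.  72.9 81.7] mean [508.4 231.1  72.6]
g 53 c [530.9 131.9] sz [23.7 17.6] ang 8.66 z [62.7 71.5 80.6] mean [530.5 130.7  72.1]
lamp 2522 c [682.8  26.1] sz [119.2 123.9] ang 41.79 z [264.6 275.8 280.8] mean [679.1  27.7 275.4]
```

View pics/c325.png

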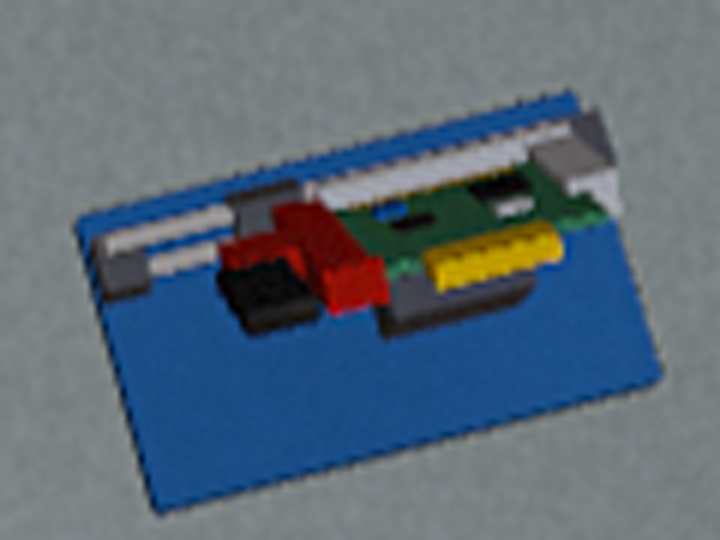

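View pics/c190.png

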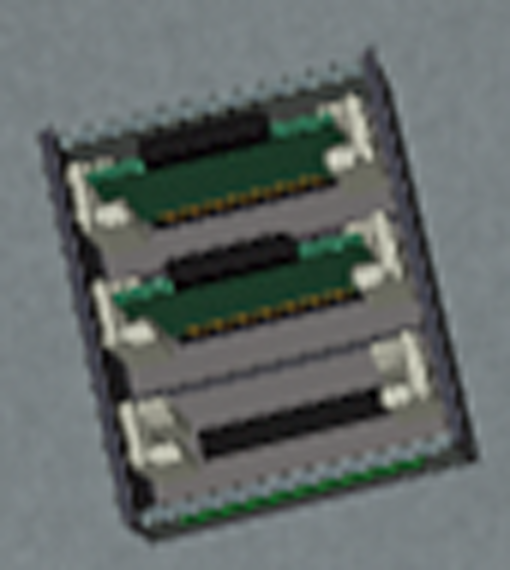

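The first crop shows the black tab at full-image (369,239), left of the red hook, and the rail at (407,232). The second confirms the empty bay is nearest the robot, around (236,269).

```bash
cat > g.py <<'E'
from h import *
# target: grasp point G (world mm), lean deg, yaw deg -> shift/turn rows
def go(G,lean,yaw):
    from rig import arm
    o=arm.get_obs(); R0=rot(o['eef_rot']); c=R.from_euler('z',yaw,degrees=True)*R.from_euler('y',-lean,degrees=True)
    C=c.as_matrix(); R1=R.from_matrix(np.c_[C[:,1],C[:,0],-C[:,2]]); p=np.array(G)+8*R1.as_matrix()[:,2]
    d=p-o['ee_pos']; rv=(R0.inv()*R1).as_rotvec(degrees=True)
    print('t',round(o['t'],2),'pos',o['ee_pos'].round(1),'tgt tcp',p.round(1),'turn',rv.round(2),'|',np.linalg.norm(rv).round(1),'shift now cm',R0.inv().apply(d/10).round(2),'shift after turn cm',R1.inv().apply(d/10).round(2),'F',o['wrist_force'].round(1),'w',round(o['grip_width'],1),'gf',round(o['grasp_force'],1))
E
cat >> m.py <<'E'
print('---')
C=(R.from_euler('z',12.5,degrees=True)*R.from_euler('y',-30,degrees=True)).as_matrix()
def ext(P,n):
    Q=P@C; print(n,len(P),[np.percentile(Q[:,i],[1,5,50,95,99]).round(1).tolist() for i in range(3)])
rail=yr[(yr[:,2]>115)]; ext(rail,'rail cardframe')
ext(rj[rj[:,2]>70],'red')
tab=W[box(358,230,380,248)&(V<60)&(z>60)]; ext(tab,'tab')
board=W[vb&(H>65)&(H<95)&(S>100)&(z>50)]; ext(board,'board')
vo=np.array([583.9,-187.7,0])@C; print('vise origin in C',vo)
E
python3 m.py | sed '1,/---/d'; python3 -c "
from g import *
go([545,-145,240],0,12.5)"
```

```text
rail cardframe 156 [[507.4, 509.0, 514.9, 518.0, 518.5], [-363.6, -362.4, -339.2, -316.6, -315.2], [-158.5, -155.5, -130.2, -124.3, -122.0]]
red 251 [[504.8, 507.6, 519.0, 522.0, 522.8], [-297.8, -295.3, -279.6, -250.6, -240.8], [-216.9, -210.5, -171.7, -135.6, -132.9]]
tab 160 [[507.6, 509.7, 517.0, 519.0, 519.4], [-274.9, -274.4, -253.5, -240.2, -239.6], [-184.4, -178.5, -143.6, -124.9, -122.9]]
board 261 [[511.8, 512.8, 514.6, 516.9, 518.4], [-386.6, -382.0, -340.9, -301.7, -246.6], [-224.5, -219.6, -177.7, -146.2, -144.1]]
vise origin in C [ 458.50288055 -309.62985111 -264.71676151]
t 0.1 pos [146.9 555.4 241.5] tgt tcp [ 545. -145.  232.] turn [-9.000e-02  3.000e-02  6.267e+01] | 62.7 shift now cm [-56.41 -57.52   1.02] shift after turn cm [-77.    23.7    0.95] F [ 0.2  0.2 -0.6] w 85.5 gf 0.0
```

```bash
for i in 1 2 3 4; do python3 -m pendant '[[[0,0,0],[-2.56,-2.6,0],1],[[0,0,0],[-2.56,-2.6,0],1],[[0,0,0],[-2.56,-2.6,0],1],[[0,0,0],[-2.56,-2.6,0],1],[[0,0,0],[-2.56,-2.6,0],1]]' 30 | tail -c 600; done
python3 -m pendant '[[[0,0,0],[-2.5,-2.5,0],1],[[0,0,0],[-2.5,-2.5,0],1],[[0,0,7],[0,0,0],1],[[0,0,7],[0,0,0],1],[[0,0,7],[0,0,0],1]]'
python3 -m pendant '[[[0,0,7],[0,0,0],1],[[0,0,7],[0,0,0],1],[[0,0,7],[0,0,0],1],[[0,0,7],[0,0,0],1],[[0,0,7],[0,0,0],1]]'
python3 - <<'E'
from g import *
C=(R.from_euler('z',12.5,degrees=True)*R.from_euler('y',-30,degrees=True)).as_matrix()
g=C@np.array([513.4,-253,-133.5]); print(g, C@np.array([513.2,-339.4,-133]))
go(g+80*C[:,2],30,12.5)
E
```

```text
t: 0.52
ee_pos: [237.7, 395.8, 241.8]
eef_rot: [-3.141, -0.0, 2.884]
wrist_force: [0.6, -0.5, 0.0]
grip_width: 85.4
grasp_force: 0.0
t: 0.93
ee_pos: [328.3, 237.4, 242.2]
eef_rot: [3.142, 0.0, 2.883]
wrist_force: [1.1, 0.7, -0.1]
grip_width: 85.5
grasp_force: 0.0
t: 1.35
ee_pos: [418.9, 78.8, 242.2]
eef_rot: [3.141, 0.0, 2.883]
wrist_force: [0.5, 0.0, 0.3]
grip_width: 85.1
grasp_force: 0.0
t: 1.77
ee_pos: [509.4, -79.6, 241.9]
eef_rot: [3.141, -0.001, 2.882]
wrist_force: [1.2, 0.7, 0.5]
grip_width: 85.5
grasp_force: 0.0
t: 2.18
ee_pos: [544.3, -139.7, 241.3]
eef_rot: [-3.141, -0.002, 2.509]
wrist_force: [-0.0, 0.4, 0.2]
grip_width: 85.6
grasp_force: 0.0
t: 2.6
ee_pos: [544.2, -138.8, 241.7]
eef_rot: [-3.141, -0.001, 1.899]
wrist_force: [-0.1, -0.0, -0.1]
grip_width: 85.5
grasp_force: 0.0
[ 554.00521442 -136.32271801  141.08560859] [ 572.29242363 -220.76629137  141.4186213 ]
t 2.6 pos [ 544.2 -138.8  241.7] tgt tcp [ 518.9 -144.1  203.4] turn [-30.02  -1.7    6.17] | 30.7 shift now cm [ 0.32 -2.57  3.83] shift after turn cm [ 0.03 -4.16  2.02] F [-0.1 -0.  -0.1] w 85.5 gf 0.0
```

```bash
python3 -m pendant '[[[-6,-0.34,1.23],[0,0,0],1],[[-6,-0.34,1.23],[0,0,0],1],[[-6,-0.34,1.23],[0,0,0],1],[[-6,-0.34,1.23],[0,0,0],1],[[-6,-0.34,1.23],[0,0,0],1]]' >/dev/null
python3 -m pendant '[[[0,0,0],[0,-2,1],1],[[0,0,0],[0,-2,1],1],[[0,0,0],[0,0,0],1],[[0,0,0],[0,0,0],1]]'
python3 - <<'E'
from g import *
C=(R.from_euler('z',12.5,degrees=True)*R.from_euler('y',-30,degrees=True)).as_matrix()
g=C@np.array([513.4,-253,-133.5])
go(g,30,12.5)
s=snap('top'); save(s,'a'); s=snap('side'); cv2.imwrite('pics/as.png',cv2.cvtColor(cv2.resize(s['img'][120:280,240:440],None,fx=4,fy=3.7),cv2.COLOR_RGB2BGR))
E
```

```text
t: 3.35
ee_pos: [519.9, -144.3, 204.2]
eef_rot: [2.619, -0.001, 1.794]
wrist_force: [0.4, 0.0, 0.3]
grip_width: 85.2
grasp_force: 0.0
t 3.35 pos [ 519.9 -144.3  204.2] tgt tcp [ 557.9 -135.5  134.2] turn [-0.04 -0.21  0.21] | 0.3 shift now cm [ 0.01 -0.12  8.02] shift after turn cm [ 0.04 -0.13  8.02] F [0.4 0.  0.3] w 85.2 gf 0.0
```

View pics/as.png

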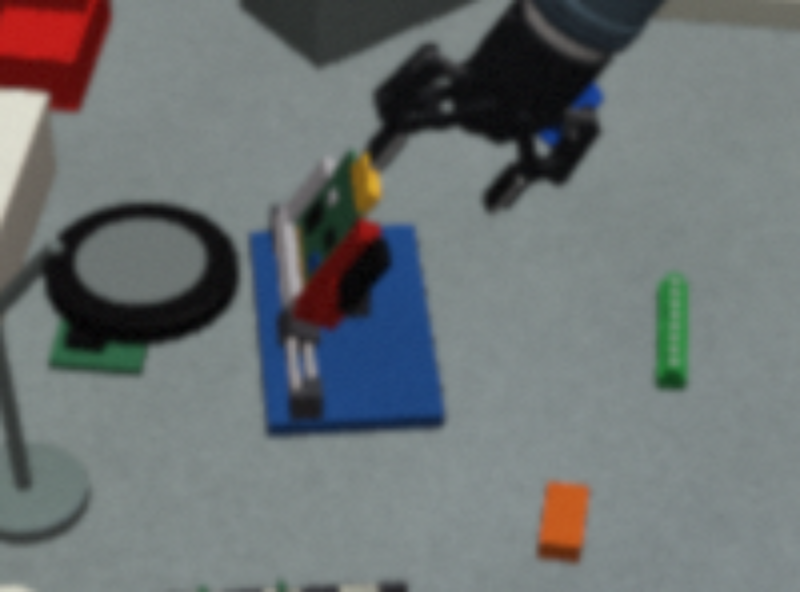

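The gripper leans in line with the black tab (tab at crop (365,275)), with its fingers straddling it. Next I advance and close.

```bash
python3 -m pendant '[[[0,0,0],[0,-0.06,2],1],[[0,0,0],[0,-0.06,2],1],[[0,0,0],[0,0,2],1],[[0,0,0],[0,0,2],1],[[0,0,0],[0,0,0],1]]' 60
for i in 1 2; do python3 -m pendant '[[[0,0,0],[0,0,0],0],[[0,0,0],[0,0,0],0],[[0,0,0],[0,0,0],0],[[0,0,0],[0,0,0],0],[[0,0,0],[0,0,0],0]]' 60; done
python3 -c "
from g import *
go([554.0,-136.3,141.1],30,12.5)"
```

```text
t: 3.87
ee_pos: [559.3, -134.5, 133.1]
eef_rot: [2.619, -0.002, 1.797]
wrist_force: [-0.2, 0.2, -0.3]
grip_width: 85.8
grasp_force: 0.0
t: 4.28
ee_pos: [558.9, -136.4, 136.3]
eef_rot: [2.616, 0.002, 1.795]
wrist_force: [-0.1, -0.5, 0.0]
grip_width: 25.3
grasp_force: 0.0
t: 4.7
ee_pos: [556.2, -136.4, 134.3]
eef_rot: [2.621, 0.001, 1.796]
wrist_force: [-23.0, -4.9, 10.3]
grip_width: 10.8
grasp_force: 58.7
t 4.7 pos [ 556.2 -136.4  134.3] tgt tcp [ 557.9 -135.4  134.2] turn [-0.2  -0.16  0.36] | 0.4 shift now cm [0.06 0.16 0.11] shift after turn cm [0.06 0.16 0.11] F [-23.   -4.9  10.3] w 10.8 gf 58.7
```

```bash
python3 -m pendant '[[[0,0,0],[0,-0.12,-0.1],0],[[0,0,0],[0.4,0,0],0],[[0,0,0],[0.6,0,0],0],[[0,0,0],[0.6,0,0],0],[[0,0,0],[0.6,0,0],0]]'
python3 -m pendant '[[[0,0,0],[0.6,0,0],0],[[0,0,0],[0.6,0,0],0],[[0,0,0],[0.5,0,0],0],[[0,0,0],[0.3,0,0],0],[[0,0,0],[0,0,0],0]]'
python3 -m pendant '[[[0,0,0],[0,0,0],0],[[0,0,0],[0,0,0],0]]'
python3 -c "
from g import *
go([554.0,-136.3,141.1],30,12.5)"
```

```text
t: 5.12
ee_pos: [551.2, -115.1, 134.4]
eef_rot: [2.619, 0.001, 1.794]
wrist_force: [-0.2, -4.8, -7.8]
grip_width: 10.8
grasp_force: 61.6
t: 5.53
ee_pos: [547.5, -98.5, 134.5]
eef_rot: [2.619, 0.007, 1.791]
wrist_force: [4.1, -17.9, -19.3]
grip_width: 10.9
grasp_force: 60.1
t: 5.7
ee_pos: [547.5, -98.5, 134.4]
eef_rot: [2.619, 0.006, 1.792]
wrist_force: [4.0, -16.4, -17.5]
grip_width: 10.6
grasp_force: 60.3
t 5.7 pos [547.5 -98.5 134.4] tgt tcp [ 557.9 -135.4  134.2] turn [-0.05  0.23  0.3 ] | 0.4 shift now cm [-3.83  0.15  0.15] shift after turn cm [-3.83  0.17  0.13] F [  4.  -16.4 -17.5] w 10.6 gf 60.3
```

```bash
python3 -m pendant '[[[0,0,0],[0.2,0,-0.1],0],[[0,0,0],[0.2,0,-0.1],0],[[0,0,0],[0,0,0],0]]'
python3 - <<'E'
from g import *
go([554.0,-136.3,141.1],30,12.5)
s=snap('top'); W=cloud(s); hsv=cv2.cvtColor(s['img'],cv2.COLOR_RGB2HSV).astype(int);H,S=hsv[...,0],hsv[...,1]
C=(R.from_euler('z',12.5,degrees=True)*R.from_euler('y',-30,degrees=True)).as_matrix()
v,u=np.mgrid[:480,:640]; m=((H<6)|(H>174))&(S>150)&(u>325)&(u<445)&(v>195)&(v<280)&(W[...,2]>60)
Q=W[m]@C; print(len(Q),np.percentile(Q[:,1],[1,5,50]).round(1))
E
```

```text
t: 5.95
ee_pos: [546.8, -97.7, 135.3]
eef_rot: [2.618, 0.011, 1.786]
wrist_force: [28.2, -28.2, -45.4]
grip_width: 10.3
grasp_force: 61.0
t 5.95 pos [546.8 -97.7 135.3] tgt tcp [ 557.9 -135.4  134.2] turn [0.02 0.64 0.2 ] | 0.7 shift now cm [-3.92  0.16  0.27] shift after turn cm [-3.92  0.17  0.23] F [ 28.2 -28.2 -45.4] w 10.3 gf 61.0
144 [-258.4 -256.5 -246.6]
```

```bash
python3 -m pendant '[[[0,0,0],[-0.4,0,0.2],0],[[0,0,0],[0,0,0],1],[[0,0,0],[0,0,0],1],[[0,0,0],[0,0,0],1],[[0,0,0],[0,0,0],1]]'
python3 -m pendant '[[[0,0,0],[0,0,0],1],[[0,0,0],[0,0,0],1],[[0,0,0],[0,0,-1],1],[[0,0,0],[0,0,-2],1],[[0,0,0],[0,0,-2.5],1]]'
python3 -m pendant '[[[0,0,0],[0,0,-2.5],1],[[0,0,0],[0,0,0],1]]'
cat > m2.py <<'E'
from g import *
s=snap('top'); W=cloud(s); hsv=cv2.cvtColor(s['img'],cv2.COLOR_RGB2HSV).astype(int);H,S=hsv[...,0],hsv[...,1]
C=(R.from_euler('z',12.5,degrees=True)*R.from_euler('y',-30,degrees=True)).as_matrix()
v,u=np.mgrid[:480,:640]; b=(u>325)&(u<445)&(v>195)&(v<280)
for n,m in [('red',((H<6)|(H>174))&(S>150)&(W[...,2]>60)),('rail',(H>20)&(H<35)&(S>150)&(W[...,2]>115))]:
    Q=W[m&b]@C; print(n,len(Q),[np.percentile(Q[:,i],[1,5,50,95,99]).round(1).tolist() for i in range(3)])
go(C@np.array([513.2,-339.4,-133])+80*C[:,2],30,12.5)
E
python3 m2.py
```

```text
t: 6.42
ee_pos: [548.1, -95.0, 135.9]
eef_rot: [2.617, 0.001, 1.796]
wrist_force: [-0.3, 0.3, -0.2]
grip_width: 58.6
grasp_force: 0.0
t: 6.83
ee_pos: [519.9, -100.4, 182.0]
eef_rot: [2.62, -0.002, 1.796]
wrist_force: [-0.2, -0.9, 0.3]
grip_width: 85.4
grasp_force: 0.0
t: 7.0
ee_pos: [509.5, -105.4, 209.0]
eef_rot: [2.613, 0.006, 1.795]
wrist_force: [0.5, -0.9, 1.2]
grip_width: 85.4
grasp_force: 0.0
red 73 [[508.0, 511.8, 519.7, 551.0, 586.1], [-274.5, -257.0, -236.6, -201.7, -194.5], [-230.5, -226.5, -189.6, 3.7, 44.9]]
rail 158 [[508.3, 509.3, 515.3, 518.0, 525.5], [-364.1, -362.2, -338.8, -316.4, -259.9], [-157.0, -153.9, -129.6, -122.4, -38.6]]
t 7.05 pos [ 509.5 -105.1  207.3] tgt tcp [ 537.1 -228.6  203.8] turn [0.23 0.08 0.43] | 0.5 shift now cm [-12.65  -0.25   0.33] shift after turn cm [-12.65  -0.15   0.32] F [-0.6 -0.6  0.4] w 85.5 gf 0.0
```

```bash
python3 -m pendant '[[[0.2,0,0.4],[-3.2,-0.06,0.08],1],[[0,0,0],[-3.2,-0.06,0.08],1],[[0,0,0],[-3.2,-0.06,0.08],1],[[0,0,0],[-3.05,0,0.06],1],[[0,0,0],[0,0,0],1]]'
python3 -m pendant '[[[0,0,0],[0,0,2],1],[[0,0,0],[0,0,2],1],[[0,0,0],[0,0,2],1],[[0,0,0],[0,0,1.7],1],[[0,0,0],[0,0,0],1]]'
python3 -m pendant '[[[0,0,0],[0,0,0],1],[[0,0,0],[0,0,0],1]]'
python3 - <<'E'
from g import *
C=(R.from_euler('z',12.5,degrees=True)*R.from_euler('y',-30,degrees=True)).as_matrix()
go(C@np.array([513.2,-339.4,-133]),30,12.5)
s=snap('side'); cv2.imwrite('pics/bs.png',cv2.cvtColor(cv2.resize(s['img'][140:240,270:390],None,fx=6,fy=6,interpolation=cv2.INTER_CUBIC),cv2.COLOR_RGB2BGR))
E
```

```text
t: 7.47
ee_pos: [537.3, -232.5, 200.1]
eef_rot: [2.621, -0.001, 1.785]
wrist_force: [-0.6, 0.1, 0.0]
grip_width: 85.3
grasp_force: 0.0
t: 7.88
ee_pos: [572.5, -216.2, 129.5]
eef_rot: [2.625, -0.009, 1.791]
wrist_force: [-0.1, 1.0, -0.0]
grip_width: 85.7
grasp_force: 0.0
t: 8.05
ee_pos: [573.5, -218.7, 134.1]
eef_rot: [2.621, -0.003, 1.79]
wrist_force: [0.2, -0.6, 0.3]
grip_width: 85.3
grasp_force: 0.0
t 8.05 pos [ 573.5 -218.7  134.1] tgt tcp [ 576.2 -219.9  134.5] turn [-0.18 -0.17 -0.04] | 0.3 shift now cm [-0.18  0.22  0.09] shift after turn cm [-0.18  0.22  0.09] F [ 0.2 -0.6  0.3] w 85.3 gf 0.0
```

View pics/bs.png

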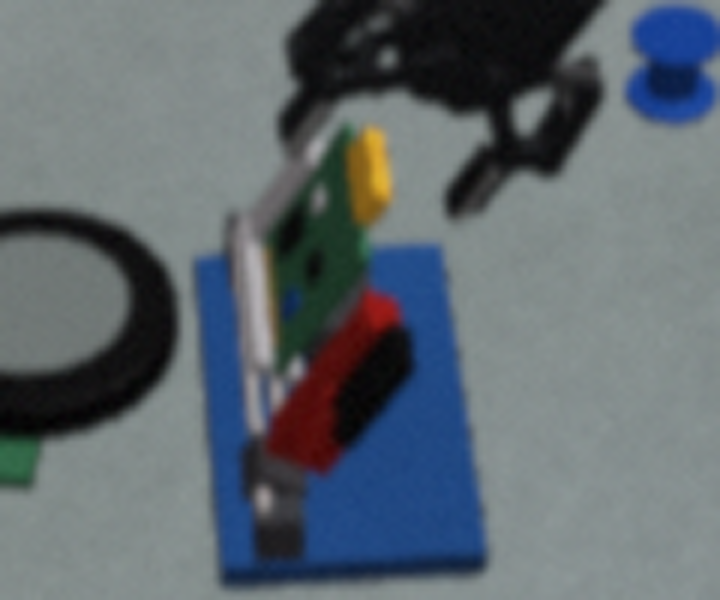

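The jaw is open (crop (330,390)) and the fingers straddle the rail at (370,170). I close on it now.

```bash
for i in 1 2; do python3 -m pendant '[[[0,0,0],[0,0,0],0],[[0,0,0],[0,0,0],0],[[0,0,0],[0,0,0],0],[[0,0,0],[0,0,0],0],[[0,0,0],[0,0,0],0]]' 60; done
python3 -c "
from g import *
C=(R.from_euler('z',12.5,degrees=True)*R.from_euler('y',-30,degrees=True)).as_matrix()
go(C@np.array([513.2,-339.4,-133]),30,12.5)"
```

```text
t: 8.52
ee_pos: [573.6, -219.3, 134.4]
eef_rot: [2.621, -0.002, 1.789]
wrist_force: [-0.3, 0.3, -0.1]
grip_width: 25.3
grasp_force: 0.0
t: 8.93
ee_pos: [574.0, -219.2, 134.6]
eef_rot: [2.62, -0.002, 1.789]
wrist_force: [0.8, 0.6, 4.5]
grip_width: 8.6
grasp_force: 60.0
t 8.93 pos [ 574.  -219.2  134.6] tgt tcp [ 576.2 -219.9  134.5] turn [-0.12 -0.11 -0.04] | 0.2 shift now cm [-0.11  0.17  0.11] shift after turn cm [-0.11  0.17  0.11] F [0.8 0.6 4.5] w 8.6 gf 60.0
```

```bash
python3 -m pendant '[[[0,0,0],[0,0,-0.3],0],[[0,0,0],[0,0,-0.6],0],[[0,0,0],[0,0,-0.8],0],[[0,0,0],[0,0,-1],0],[[0,0,0],[0,0,-1],0]]'
python3 -m pendant '[[[0,0,0],[0,0,-1.2],0],[[0,0,0],[0,0,-1.2],0],[[0,0,0],[0,0,-1.2],0],[[0,0,0],[0,0,-1.2],0],[[0,0,0],[0,0,-1.2],0]]'
python3 -m pendant '[[[0,0,0],[0,0,-1.2],0],[[0,0,0],[0,0,-1.2],0],[[0,0,0],[0,0,-1.2],0],[[0,0,0],[0,0,0],0],[[0,0,0],[0,0,0],0]]'
python3 - <<'E'
from g import *
go([519.4,181.2,107+110],0,12.33)
s=snap('side'); save(s,'cs')
E
```

```text
t: 9.35
ee_pos: [555.5, -222.7, 166.0]
eef_rot: [2.621, -0.004, 1.79]
wrist_force: [3.8, 0.7, -2.7]
grip_width: 9.0
grasp_force: 59.3
t: 9.77
ee_pos: [525.3, -229.6, 218.0]
eef_rot: [2.623, -0.004, 1.789]
wrist_force: [0.8, -0.2, -1.0]
grip_width: 8.6
grasp_force: 59.3
t: 10.18
ee_pos: [508.7, -234.1, 249.5]
eef_rot: [2.621, -0.002, 1.788]
wrist_force: [0.2, 0.4, -0.7]
grip_width: 8.9
grasp_force: 59.3
t 10.18 pos [ 508.7 -234.1  249.5] tgt tcp [519.4 181.2 209. ] turn [29.81 -0.14  0.11] | 29.8 shift now cm [40.31  6.64  8.56] shift after turn cm [40.34  9.92  4.05] F [ 0.2  0.4 -0.7] w 8.9 gf 59.3
```

View pics/cs.png

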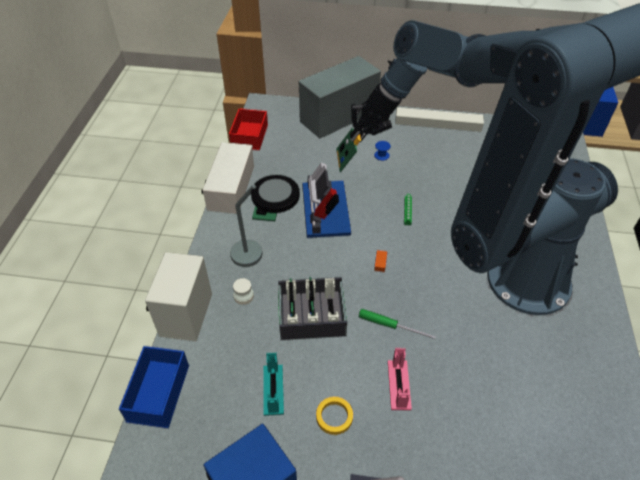

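The card is out and held at (346,148), well clear of the vise. I'll turn it upright and carry it over.

```bash
python3 -m pendant '[[[5.96,0,0],[0,0,0],0],[[5.96,0,0],[0,0,0],0],[[5.96,0,0],[0,0,0],0],[[5.96,0,0],[0,0,0],0],[[5.96,0,0],[0,0,0],0]]'
python3 -m pendant '[[[0,0,0],[2,0.5,0],0],[[0,0,0],[3.2,0.8,0],0],[[0,0,0],[3.4,0.84,0],0],[[0,0,0],[3.4,0.84,0],0],[[0,0,0],[3.4,0.84,0],0]]'
python3 -m pendant '[[[0,0,0],[3.4,0.84,0],0],[[0,0,0],[3.4,0.84,0],0],[[0,0,0],[3.4,0.84,0],0],[[0,0,0],[3.4,0.84,0],0],[[0,0,0],[3.4,0.84,0],0]]'
python3 -m pendant '[[[0,0,0],[3.4,0.84,0],0],[[0,0,0],[2.6,0.6,0],0],[[0,0,0],[1.4,0.3,0],0],[[0,0,0],[0,0,0],0],[[0,0,0],[0,0,0],0]]'
cat > m3.py <<'E'
from g import *
import sys
go([519.4,181.2,float(sys.argv[1])],0,12.33)
C=R.from_euler('z',12.33,degrees=True).as_matrix(); o=np.array([519.4,181.2,0])
for n in('top','side'):
    s=snap(n); save(s,n+sys.argv[2]); W=cloud(s); hsv=cv2.cvtColor(s['img'],cv2.COLOR_RGB2HSV).astype(int);H,S=hsv[...,0],hsv[...,1]
    Q=(W-o)@C; near=(abs(Q[...,0])<30)&(abs(Q[...,1])<70)&(Q[...,2]>75)
    for k,m in [('rail',(H>20)&(H<35)&(S>130)),('board',(H>40)&(H<95)&(S>90))]:
        P=Q[m&near]
        if len(P)>5: print(n,k,len(P),[np.percentile(P[:,i],[2,10,50,90,98]).round(1).tolist() for i in range(3)])
        if k=='board' and len(P)>20:
            A=np.c_[P[:,1:],np.ones(len(P))]; c=np.linalg.lstsq(A,P[:,0],rcond=None)[0]; print('x = a*y+b*z+c: yaw,tilt deg',np.degrees(np.arctan(c[:2])).round(2),'c',c[2].round(1))
E
python3 m3.py 217 d
```

```text
t: 10.65
ee_pos: [509.2, -233.6, 249.1]
eef_rot: [-3.137, -0.002, 1.789]
wrist_force: [-0.7, -0.5, -1.1]
grip_width: 8.4
grasp_force: 59.3
t: 11.07
ee_pos: [512.4, -73.1, 248.3]
eef_rot: [-3.14, -0.004, 1.789]
wrist_force: [0.6, -1.0, -0.9]
grip_width: 9.0
grasp_force: 59.4
t: 11.48
ee_pos: [516.4, 102.0, 249.1]
eef_rot: [-3.14, -0.003, 1.79]
wrist_force: [0.9, -1.1, -2.1]
grip_width: 8.7
grasp_force: 59.4
t: 11.9
ee_pos: [517.4, 176.8, 249.2]
eef_rot: [-3.14, -0.003, 1.792]
wrist_force: [-0.4, -0.3, -1.9]
grip_width: 8.7
grasp_force: 59.4
t 11.9 pos [517.4 176.8 249.2] tgt tcp [519.4 181.2 209. ] turn [-0.09 -0.15  0.33] | 0.4 shift now cm [0.38 0.3  4.02] shift after turn cm [0.39 0.29 4.02] F [-0.4 -0.3 -1.9] w 8.7 gf 59.4
top board 165 [[-5.9, -5.4, -4.6, -2.7, -0.7], [-55.1, -51.8, -36.7, 39.1, 42.7], [170.4, 180.3, 214.7, 242.1, 246.1]]
x = a*y+b*z+c: yaw,tilt deg [-0.57 -1.94] c 2.7
side rail 70 [[-5.7, -5.3, -1.7, 1.7, 4.0], [-30.0, -21.4, -1.0, 18.5, 20.4], [241.0, 246.3, 259.7, 263.9, 270.5]]
side board 71 [[-2.3, -2.0, 0.6, 1.7, 5.8], [-0.3, 18.4, 44.4, 47.2, 48.4], [171.7, 182.9, 223.3, 242.1, 367.1]]
x = a*y+b*z+c: yaw,tilt deg [-0.75  1.77] c -6.1
```

```bash
python3 -m pendant '[[[0,0,0.3],[0.24,0.13,0],0],[[0,0,0],[0.24,0.12,0],0],[[0,0,0],[0,0,1.9],0],[[0,0,0],[0,0,1.9],0],[[0,0,0],[0,0,1.9],0]]'
python3 -m pendant '[[[0,0,0],[0,0,1.9],0],[[0,0,0],[0,0,0],0],[[0,0,0],[0,0,0],0]]'
python3 m3.py 108.1 e
python3 - <<'E'
from h import *
a=load('top')['img'][225:305,190:285]; b=load('side')['img'][225:345,270:355]
a=cv2.resize(a,None,fx=4.4,fy=4.4,interpolation=cv2.INTER_CUBIC); b=cv2.resize(b,None,fx=4.4,fy=4.4,interpolation=cv2.INTER_CUBIC)
c=np.zeros((528,a.shape[1]+b.shape[1],3),np.uint8); c[:a.shape[0],:a.shape[1]]=a; c[:b.shape[0],a.shape[1]:]=b
cv2.imwrite('pics/e2.png',cv2.cvtColor(c[:,:800],cv2.COLOR_RGB2BGR))
E
```

```text
t: 12.42
ee_pos: [520.1, 180.9, 193.4]
eef_rot: [3.14, -0.003, 1.783]
wrist_force: [-0.1, 0.5, -1.7]
grip_width: 8.8
grasp_force: 59.5
t: 12.67
ee_pos: [518.9, 180.9, 173.9]
eef_rot: [-3.14, -0.003, 1.783]
wrist_force: [0.4, -0.1, -1.8]
grip_width: 8.8
grasp_force: 59.3
t 12.67 pos [518.9 180.9 173.9] tgt tcp [519.4 181.2 100.1] turn [-0.11 -0.17 -0.16] | 0.3 shift now cm [0.   0.07 7.38] shift after turn cm [0.02 0.05 7.38] F [ 0.4 -0.1 -1.8] w 8.8 gf 59.3
top board 134 [[-15.8, -3.2, -2.2, 0.2, 2.2], [-67.0, -49.7, -34.9, 43.2, 47.3], [99.9, 108.4, 141.3, 170.0, 471.5]]
x = a*y+b*z+c: yaw,tilt deg [-0.12 -0.65] c -0.8
side rail 66 [[-2.2, -1.4, 2.3, 6.0, 10.2], [-20.9, -17.5, 6.0, 22.0, 25.4], [167.1, 174.8, 186.1, 189.3, 225.8]]
side board 50 [[1.0, 2.3, 4.5, 5.2, 5.8], [21.9, 24.6, 46.0, 51.5, 53.1], [91.0, 107.5, 154.9, 167.1, 171.5]]
x = a*y+b*z+c: yaw,tilt deg [-0.24  1.27] c 1.1
```

View pics/e2.png

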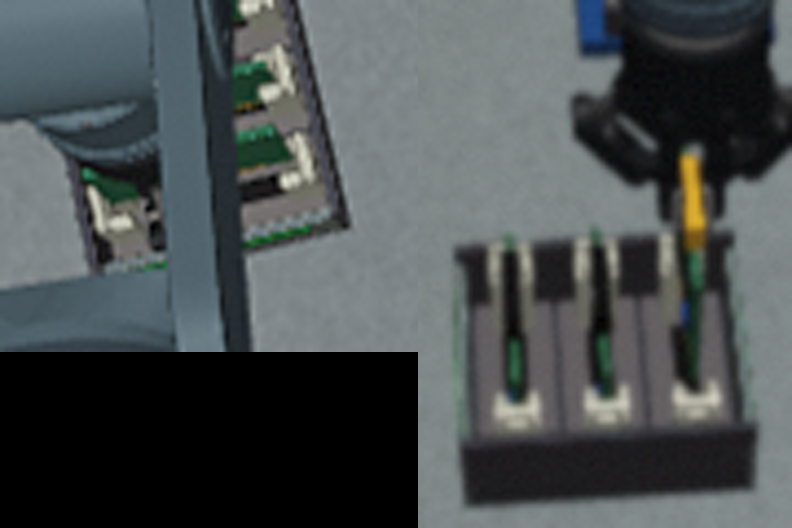

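The side view shows the card's lower edge (695,385) directly over the free slot's guides (697,395). I'll lower it gently and watch the force.

```bash
python3 -m pendant '[[[0,0,0],[0,0.05,0.6],0],[[0,0,0],[0,0,0.6],0],[[0,0,0],[0,0,0.4],0],[[0,0,0],[0,0,0.4],0],[[0,0,0],[0,0,0.4],0]]'
python3 -m pendant '[[[0,0,0],[0,0,0.3],0],[[0,0,0],[0,0,0.3],0],[[0,0,0],[0,0,0],0]]'
python3 -c "
from g import *
go([519.4,181.2,108.1],0,12.33)"
```

```text
t: 13.18
ee_pos: [519.6, 181.6, 150.2]
eef_rot: [-3.141, -0.003, 1.784]
wrist_force: [-1.9, 0.9, -1.3]
grip_width: 8.9
grasp_force: 59.5
t: 13.43
ee_pos: [519.5, 181.6, 143.7]
eef_rot: [-3.141, -0.003, 1.784]
wrist_force: [-1.7, 0.5, -2.5]
grip_width: 9.1
grasp_force: 59.3
t 13.43 pos [519.5 181.6 143.7] tgt tcp [519.4 181.2 100.1] turn [-0.04 -0.16 -0.11] | 0.2 shift now cm [-0.05 -0.01  4.36] shift after turn cm [-0.03 -0.02  4.36] F [-1.7  0.5 -2.5] w 9.1 gf 59.3
```

```bash
python3 -m pendant '[[[0,0,0],[0,0,0.4],0],[[0,0,0],[0,0,0.4],0],[[0,0,0],[0,0,0.4],0],[[0,0,0],[0,0,0.4],0],[[0,0,0],[0,0,0.4],0]]'
python3 -m pendant '[[[0,0,0],[0,0,0.4],0],[[0,0,0],[0,0,0.4],0],[[0,0,0],[0,0,0.4],0],[[0,0,0],[0,0,0.4],0],[[0,0,0],[0,0,0.3],0]]'
python3 -m pendant '[[[0,0,0],[0,0,0.1],0],[[0,0,0],[0,0,0.1],0],[[0,0,0],[0,0,0],0],[[0,0,0],[0,0,0],0]]'
python3 m3.py 108.1 f
```

```text
t: 13.85
ee_pos: [519.8, 181.7, 124.1]
eef_rot: [3.141, -0.003, 1.784]
wrist_force: [-2.6, 0.2, -0.6]
grip_width: 9.0
grasp_force: 59.7
t: 14.27
ee_pos: [519.9, 181.7, 105.0]
eef_rot: [3.141, -0.003, 1.784]
wrist_force: [-3.0, 0.7, 1.4]
grip_width: 9.2
grasp_force: 59.7
t: 14.6
ee_pos: [520.0, 181.8, 104.1]
eef_rot: [3.141, -0.003, 1.784]
wrist_force: [-4.5, 0.8, 4.2]
grip_width: 8.9
grasp_force: 60.3
t 14.6 pos [520.  181.8 104.1] tgt tcp [519.4 181.2 100.1] turn [ 0.03 -0.15 -0.1 ] | 0.2 shift now cm [-0.05 -0.07  0.4 ] shift after turn cm [-0.04 -0.07  0.4 ] F [-4.5  0.8  4.2] w 8.9 gf 60.3
top board 51 [[-29.0, -20.2, -0.8, 11.2, 19.6], [-68.2, -64.7, -38.1, 45.0, 59.6], [78.8, 83.4, 96.6, 409.9, 446.1]]
x = a*y+b*z+c: yaw,tilt deg [-0.62  0.88] c -3.8
side rail 74 [[-3.4, -2.1, 2.1, 7.7, 9.5], [-23.3, -17.5, 6.7, 21.4, 25.7], [99.1, 110.7, 115.3, 127.2, 165.6]]
side board 24 [[-2.9, 1.5, 3.8, 5.3, 5.6], [23.2, 29.5, 39.5, 50.9, 51.2], [80.2, 82.2, 92.2, 94.1, 148.7]]
x = a*y+b*z+c: yaw,tilt deg [-2.43 -6.41] c 15.6
```

```bash
python3 -m pendant '[[[0,0,0],[-0.02,-0.05,0.1],0],[[0,0,0],[0,0,0.1],0],[[0,0,0],[0,0,0],0]]'
python3 -m pendant '[[[0,0,0],[0,0,0.1],0],[[0,0,0],[0,0,0.1],0],[[0,0,0],[0,0,0],0]]'
python3 - <<'E'
from h import *
s=snap('side'); W=cloud(s); I=s['img']; hsv=cv2.cvtColor(I,cv2.COLOR_RGB2HSV).astype(int);H,S,V=hsv[...,0],hsv[...,1],hsv[...,2]
C=R.from_euler('z',12.33,degrees=True).as_matrix(); Q=(W-np.array([519.4,181.2,0]))@C
for n,c,m in [('yellow',0,(H>20)&(H<35)&(S>130)),('blackA',50,V<60),('blackB',100,V<60)]:
    k=m&(abs(Q[...,0]-c)<14)&(abs(Q[...,1])<30)&(Q[...,2]>85)&(Q[...,2]<140); P=Q[k]; print(n,len(P),np.percentile(P[:,2],[10,50,80,90,95]).round(1), np.percentile(P[:,0],[5,50,95]).round(1))
cv2.imwrite('pics/g.png',cv2.cvtColor(cv2.resize(I[235:345,270:355],None,fx=5.4,fy=5.4,interpolation=cv2.INTER_CUBIC),cv2.COLOR_RGB2BGR))
E
```

```text
t: 14.95
ee_pos: [520.3, 181.9, 104.0]
eef_rot: [3.139, -0.003, 1.784]
wrist_force: [-9.2, 1.4, 18.4]
grip_width: 8.7
grasp_force: 62.3
t: 15.2
ee_pos: [520.4, 181.9, 104.0]
eef_rot: [3.139, -0.003, 1.785]
wrist_force: [-17.0, -1.3, 34.0]
grip_width: 8.4
grasp_force: 64.7
yellow 68 [110.2 115.1 117.9 118.9 119.8] [-1.7  3.   7.7]
blackA 72 [102.9 113.5 115.5 116.7 117.7] [47.8 51.2 55.7]
blackB 80 [103.5 114.3 116.9 117.7 118.2] [ 97.4 101.7 105.9]
```

View pics/g.png

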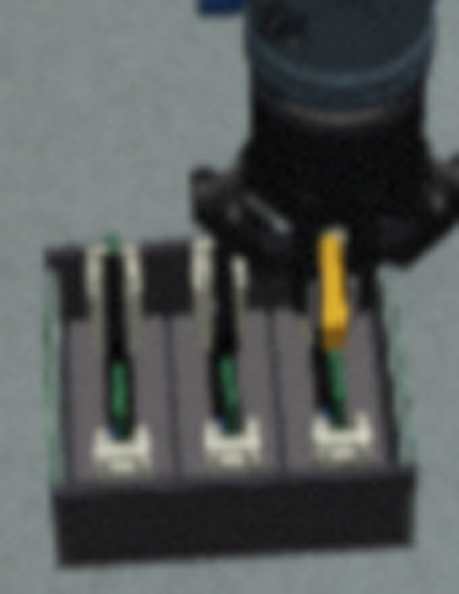

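The card sits on the floor of the slot at (335,410), its rail level with the neighbouring cards. The push force climbed with no movement, so it has hit bottom. I unload, open partway and retract.

```bash
python3 -m pendant '[[[0,0,0],[0,-0.05,-0.2],0],[[0,0,0],[0,-0.04,-0.25],0],[[0,0,0],[0,0,0],0],[[0,0,0],[0,0,0],0]]'
python3 -m pendant '[[[0,0,0],[0,0,0],0.32],[[0,0,0],[0,0,0],0.32],[[0,0,0],[0,0,0],0.32],[[0,0,0],[0,0,0],0.32],[[0,0,0],[0,0,0],0.32]]'
python3 -m pendant '[[[0,0,0],[0,0,-0.5],0.32],[[0,0,0],[0,0,-1],0.32],[[0,0,0],[0,0,-2],0.32],[[0,0,0],[0,0,-3],0.32],[[0,0,0],[0,0,-3],0.32]]'
python3 -m pendant '[[[0,0,0],[0,-2,-2],0.32],[[0,0,0],[0,-4,0],0.32],[[0,0,0],[0,-4,0],0.32],[[0,0,0],[0,-4,0],0.32],[[0,0,0],[0,0,0],0.32]]'
python3 - <<'E'
from h import *
C=R.from_euler('z',12.33,degrees=True).as_matrix()
for n in('side','top'):
  s=snap(n); W=cloud(s); I=s['img']; hsv=cv2.cvtColor(I,cv2.COLOR_RGB2HSV).astype(int);H,S,V=hsv[...,0],hsv[...,1],hsv[...,2]
  Q=(W-np.array([519.4,181.2,0]))@C
  for k,c,m in [('yellow',0,(H>20)&(H<35)&(S>130)),('blackA',50,V<60),('blackB',100,V<60)]:
    P=Q[m&(abs(Q[...,0]-c)<14)&(abs(Q[...,1])<30)&(Q[...,2]>85)&(Q[...,2]<140)]
    if len(P): print(n,k,len(P),np.percentile(P[:,2],[10,50,80,90,95]).round(1),np.percentile(P[:,0],[5,50,95]).round(1),np.percentile(P[:,1],[5,50,95]).round(1))
a=[cv2.resize(load(n)['img'][r],None,fx=4,fy=4,interpolation=cv2.INTER_CUBIC) for n,r in [('top',np.s_[195:305,190:285]),('side',np.s_[235:345,270:365])]]
cv2.imwrite('pics/h.png',cv2.cvtColor(np.hstack(a),cv2.COLOR_RGB2BGR))
E
```

```text
t: 15.58
ee_pos: [519.3, 181.5, 104.3]
eef_rot: [3.139, -0.003, 1.784]
wrist_force: [-0.4, 3.2, -0.3]
grip_width: 8.5
grasp_force: 59.7
t: 16.0
ee_pos: [518.7, 181.0, 103.9]
eef_rot: [3.141, -0.002, 1.784]
wrist_force: [0.3, 1.4, 0.3]
grip_width: 27.4
grasp_force: 0.0
t: 16.42
ee_pos: [518.1, 180.8, 200.3]
eef_rot: [-3.141, -0.003, 1.784]
wrist_force: [1.3, -0.5, 0.4]
grip_width: 27.3
grasp_force: 0.0
t: 16.83
ee_pos: [374.4, 150.7, 217.8]
eef_rot: [-3.137, -0.003, 1.785]
wrist_force: [-0.6, -0.2, -1.6]
grip_width: 27.4
grasp_force: 0.0
side yellow 67 [110.4 114.7 116.2 117.4 118.1] [-2.2  2.3  6.7] [-19.7   1.5  24.2]
side blackA 73 [104.1 113.8 115.8 116.9 117.8] [47.6 51.5 55.8] [-12.9  11.8  28.6]
side blackB 82 [102.3 113.6 116.4 117.5 118.3] [ 97.4 101.7 106. ] [-15.8  11.9  28. ]
top yellow 122 [108.2 116.3 118.9 120.1 120.9] [-5.  -1.1  5. ] [-23.6  -2.   20.5]
top blackA 139 [101.5 115.2 118.6 119.9 121.1] [44.3 47.9 54.4] [-23.7  -0.5  22.7]
top blackB 147 [ 99.5 115.4 118.4 119.9 120.6] [ 94.5  97.5 104.4] [-23.4  -0.   23.3]
```

View pics/h.png

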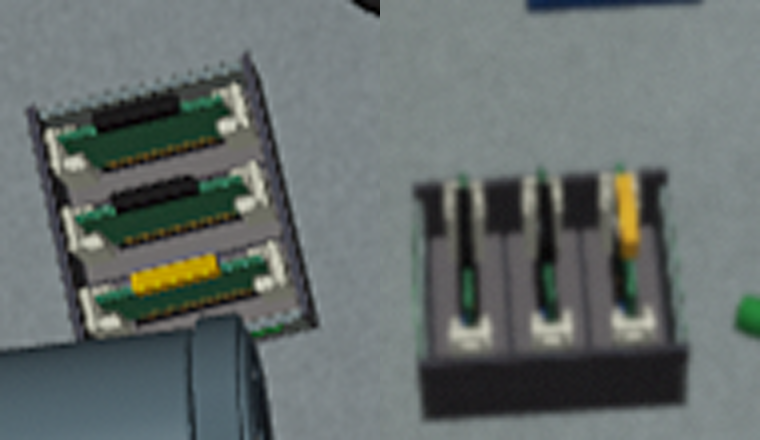

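The card stands level with its neighbours and in line with them: top view rail (175,275), side view rail (627,215). The robot is clear, so I hand in.

```bash
python3 -c "
from rig import ticket
print(ticket.sign_off())"
```

```text
the job is handed in; nothing more can be done
None
```

I opened the vise jaw to its stop, moved the card into the empty rack slot, where it stands level with its neighbours, let go and handed the job in at about 17 s; no verdict came back.

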